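Fit out the network cabinet shelf

TASK

Fit out the cabinet shelf: put the fibre terminal, the switch, the power injector and the Wi-Fi router each into the cradle of its own tag colour, flat on the cradle's floor between the lips, with its sockets towards the cradle's open end. Set the devices down rather than dropping them, and leave the screwdriver and the tape roll where they are.

Things in the scene. Friction and masses are not known exactly. Their poses are not given: they have to be found in the camera images.
- fibre_terminal: light beige plastic box, fibre terminal, yellow tag on top; 90 x 60 x 26 mm (x, y, z), up to 0.35 kg; grille lines near the socket end. x points out of the socket face; four green lights on top along the edge away from the sockets. Origin: underside, centre line, 20 mm from the middle towards the sockets. Grip across y, flat faces. Starts upright, underside 2 mm above the bench.
- terminal_cradle: yellow-flanged aluminium cradle, fixed on the shelf. Floor 104 x 74 mm inside the lips (7 mm spare all round), 3 mm above the origin; lips 8 mm above the floor: across the closed end (beside the flange), 15 mm at each side corner, 10 mm nibs at the open end. x points out of the open end. Origin: underside, 12 mm above the bench, 20 mm from the middle towards the open end, as on the device.
- switch: dark blue metal box, five-port network switch, blue tag on top; 60 x 100 x 25 mm (x, y, z), up to 0.35 kg; five sockets along one long side. x points out of the socket face; four green lights on top along the edge away from the sockets. Origin: underside, centre line, 20 mm from the middle towards the sockets. Grip across x, flat faces. Starts upright, underside 2 mm above the bench.
- switch_cradle: blue-flanged aluminium cradle, fixed on the shelf. Floor 74 x 114 mm inside the lips (7 mm spare all round), 3 mm above the origin; lips 8 mm above the floor: across the closed end (beside the flange), 15 mm at each side corner, 10 mm nibs at the open end. x points out of the open end. Origin: underside, 12 mm above the bench, 20 mm from the middle towards the open end, as on the device.
- injector: black brick, power injector, red tag on top; 100 x 50 x 32 mm (x, y, z), up to 0.35 kg; two sockets in one short end, grey inlet in the other. x points out of the socket face; four green lights on top along the edge away from the sockets. Origin: underside, centre line, 20 mm from the middle towards the sockets. Grip across y, flat faces. Starts upright, underside 2 mm above the bench.
- injector_cradle: red-flanged aluminium cradle, fixed on the shelf. Floor 114 x 64 mm inside the lips (7 mm spare all round), 3 mm above the origin; lips 8 mm above the floor: across the closed end (beside the flange), 15 mm at each side corner, 10 mm nibs at the open end. x points out of the open end. Origin: underside, 12 mm above the bench, 20 mm from the middle towards the open end, as on the device.
- router: white Wi-Fi router, black antennas folded along two sides, green tag on top; 58 x 80 x 24 mm (x, y, z), up to 0.35 kg; 80 mm is over the antennas. x points out of the socket face; four green lights on top along the edge away from the sockets. Origin: underside, centre line, 20 mm from the middle towards the sockets. Grip across x, flat faces. Starts upright, underside 2 mm above the bench.
- router_cradle: green-flanged aluminium cradle, fixed on the shelf. Floor 72 x 94 mm inside the lips (7 mm spare all round), 3 mm above the origin; lips 8 mm above the floor: across the closed end (beside the flange), 15 mm at each side corner, 10 mm nibs at the open end. x points out of the open end. Origin: underside, 12 mm above the bench, 20 mm from the middle towards the open end, as on the device.
- screwdriver: bystander: screwdriver about 180 mm long lying across the mat's far side; its origin is on its underside, near its middle
- tape_roll: bystander: black tape roll lying flat, 68 mm across, 19 mm high, beside the shelf; origin at the centre of its underside
Mind the look-alikes: they are no part of the job. Leave any pink look-alike of the router alone.

How it is judged (in metres and radians):
At the end, for the whole second after the job is handed in: Each of the four devices lies still and flat (within 0.06 rad, underside within 3 mm of the cradle floor) in the cradle of its colour, its origin within 14 mm of the cradle's origin seen from above (a device turned end for end misses this by 40 mm) and its axes within 0.28 rad of the cradle's (horizontal distance between fibre_terminal and terminal_cradle below 0.014 m and angle between the x axis of fibre_terminal and the x axis of terminal_cradle, either way round below 0.28 rad and z of fibre_terminal in the frame of terminal_cradle below 0.006 m and angle between each of fibre_terminal, switch, injector, router's own z axis and vertical below 0.06 rad and linear speed of each of fibre_terminal, switch, injector, router below 0.02 m/s and angular speed of each of fibre_terminal, switch, injector, router below 0.2 rad/s and horizontal distance between switch and switch_cradle below 0.014 m and angle between the x axis of switch and the x axis of switch_cradle, either way round below 0.28 rad and z of switch in the frame of switch_cradle below 0.006 m and horizontal distance between injector and injector_cradle below 0.014 m and angle between the x axis of injector and the x axis of injector_cradle, either way round below 0.28 rad and z of injector in the frame of injector_cradle below 0.006 m and horizontal distance between router and router_cradle below 0.014 m and angle between the x axis of router and the x axis of router_cradle, either way round below 0.28 rad and z of router in the frame of router_cradle below 0.006 m); the robot touches nothing.
It fails at once if a device is dropped or slammed into its cradle (more than 60 N between them) (contact force between fibre_terminal and terminal_cradle above 60 N or contact force between switch and switch_cradle above 60 N or contact force between injector and injector_cradle above 60 N or contact force between router and router_cradle above 60 N).
It fails at once if the screwdriver is pushed more than 25 mm (distance of screwdriver from where it was at the start of the episode above 0.025 m).
It fails at once if the tape roll is pushed more than 25 mm (distance of tape_roll from where it was at the start of the episode above 0.025 m).
It also fails if it takes over 109 s, if anything falls off the work surface, if the arm or the gripper's body presses on something with over 40 N, if the wrist force passes 120 N, or if a joint passes its speed limit or range.

ROBOT

A 6-joint arm with a two-finger parallel gripper is mounted at the origin on the work surface. World frame = base frame: x ahead of the robot, y to its left, z up, the work surface at z = 0. Lengths are in m, angles in degrees, forces in N, time in s.
With the tool pointing down it reaches from about 0.25 to 0.725 m from the base axis. Payload 9.7 kg.
Tool frame: the origin (TCP) lies between the finger pads; the fingertips stand 25 mm ahead of it and the grasp point (between the pads) lies 6 mm ahead of it; z points along the fingers, y is the line along which they close (so a half turn about z gives the same grasp; the last joint's range is limited). The gripper opens to 85 mm and grips with 20 to 120 N. Pads are 22 mm wide; open, the fingers measure 114 mm over their backs; the gripper's body (76 mm by 85 mm) begins 54 mm behind the grasp point. The pads swing forward as they close: fully open they stand 13 mm farther back than shut.
Start: joints at [-75.459, 4.979, 10.078, 95.1, 0, 90], TCP at [0.138, -0.532, 0.256] pointing down, gripper open.
Joint ranges: [-179.16, 179.16], [-48.56, 103.87], [-65.8, 70.77], [-126.05, 130.52], [-82.76, 87.17], [-180, 180]. Speed limits (degrees/s): [127.2, 127.2, 147.25, 180, 180, 180].

INTERFACE

Orientations are given as [roll, pitch, yaw] about the fixed x, y, z axes, in that order (R = Rz(yaw) Ry(pitch) Rx(roll)).
In Python, from workcell import bot gives the robot as it stands. The module is installed in compiled form; this text tells all that it offers.
- The arm moves only by the shell command python3 -m pendant [FORCE], which reads ROWS from standard input. ROWS is a JSON list that holds a single list of rows (three levels of brackets), with 1 to 5 rows, each of 5 numbers: dx, dy, dz in normalised numbers (1 is 750 mm), then a turn about the tool's z in a scale on which 1.0 is 180 degrees, then the finger opening in m; each row is the pose to reach, as a shift and turn from the pose commanded when the command began, along the tool's axes at that moment; what a row does not reach only later rows make up. A row lasts 1/12 s, in which the tool goes at most 0.0417 m and 7.16 degrees, less where a joint would pass 70% of its speed; a pose out of reach is approached as far as the arm can. The fingers move at their own pace and stop on an object; FORCE is the grip in N (left out, the last holds). Time passes only in rows, so rows that do not move let the fingers close. It prints the time, the measured TCP pose, the force, the opening and the grip force at its end. No shift or turn number may pass 1 either way. Input that does not fit is refused with a message, and nothing moves.
- bot.get_obs(): the state, without advancing time (a new reading comes with each control period).
- bot.camera(name): name is "side" or "top"; returns the picture (480x640x3 uint8, blue, green, red); there is no depth.
- bot.camera_info(name): a dict with "mtx" (3x3 intrinsics, pixels), "k1" (the pictures are not rectified: a ray, as slopes to the right and down, at radius r is drawn at 1 + k1 r^2 times it, then the intrinsics apply), "extrinsics" (4x4, takes a point from camera to world coordinates). Camera axes: x right, y down, z forward; pixel columns grow to the right and rows downward; lengths in m; the calibration is good to about 2 mm. A picture is of the moment at which its call begins. camera_info takes no time and is no camera call.
- bot.job_done(): hands the job in; it is judged then, once.
The state is a dict: "time": time; "q": joint angles; "qd": joint speeds; "joint_efforts": joint torques, N m; "ee_pos": TCP position; "tcp_rot": TCP orientation; "wrist_force": force on the tool from outside, world axes, zero at the start; "torque": the same for the moment, N m; "opening": finger opening in m; "grasp_force": force on a finger pad.
Only numpy, scipy, OpenCV 4.12 (cv2) and the standard library are available. Lean on these libraries where they do the work, as an engineer would, in place of code of your own. Each camera call takes 0.05 s, during which the arm holds its last target. There are 200 camera calls.

## Working session

There is one attempt and no reset: what is moved stays moved. The work goes in short steps, Python scripts to look and compute and a shell command to move; the robot and the scene stay as the last step left them, time stands still between calls to the robot, and variables do not carry over. Pictures are saved under pics/ and viewed, at most 14 in all, crops included, and the job is handed in when it is done.

```bash
mkdir -p pics
python3 - <<'E'
from workcell import bot
import cv2
o=bot.get_obs();print(o['time'],o['ee_pos'],o['tcp_rot'],o['opening'])
for n in('top','side'):
    cv2.imwrite(f'pics/{n}0.png',bot.camera(n)); print(bot.camera_info(n))
E
```

```text
0.0 [ 0.13804361 -0.53216836  0.25555425] [-1.79918948e+02  6.11093509e-04  1.45415968e+01] 0.08524781917656747
{'mtx': array([[489.83397635,   0.        , 329.77741656],
       [  0.        , 489.83397635, 240.65498502],
       [  0.        ,   0.        ,   1.        ]]), 'k1': -0.11714096999532231, 'extrinsics': array([[-0.02469906, -0.99880742,  0.04211524,  0.43427011],
       [-0.99956128,  0.02536268,  0.01529641,  0.057374  ],
       [-0.01634633, -0.04171896, -0.99899566,  1.21363547],
       [ 0.        ,  0.        ,  0.        ,  1.        ]])}
{'mtx': array([[624.04896507,   0.        , 321.1187993 ],
       [  0.        , 624.04896507, 251.38154639],
       [  0.        ,   0.        ,   1.        ]]), 'k1': -0.05692177298856573, 'extrinsics': array([[-0.7565455 , -0.51126028,  0.40773991, -0.17753026],
       [-0.65391373,  0.59715365, -0.46454747,  0.81774436],
       [-0.0059787 , -0.61807802, -0.78609402,  1.28411521],
       [ 0.        ,  0.        ,  0.        ,  1.        ]])}
```

View pics/top0.png

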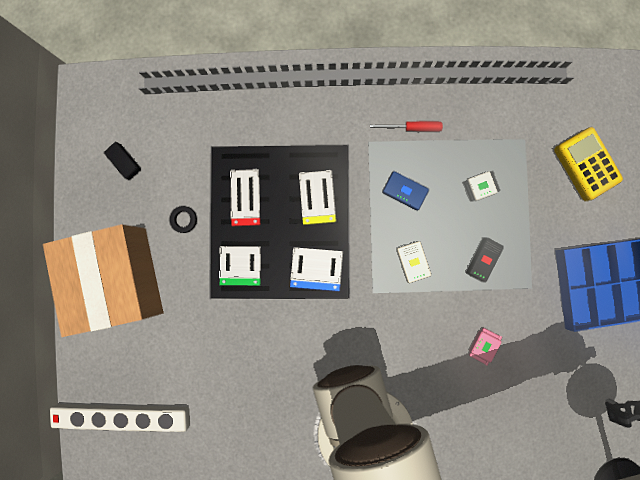

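View pics/side0.png

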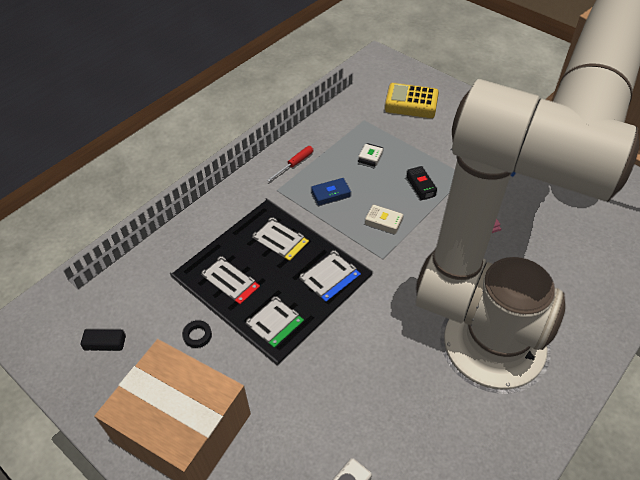

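Run:
```python
import cv2
im=cv2.imread('pics/top0.png')
for n,(x,y,w,h) in dict(dev=(375,162,130,124),cra=(210,160,140,140)).items():
    s=4.6 if n=='dev' else 4.2
    c=cv2.resize(im[y:y+h,x:x+w],None,fx=s,fy=s,interpolation=cv2.INTER_CUBIC)
    for k in range(0,w,10):
        cv2.line(c,(int(k*s),0),(int(k*s),6),(0,255,255),1);cv2.putText(c,str(x+k),(int(k*s),16),0,.35,(0,255,255))
    for k in range(0,h,10):
        cv2.line(c,(0,int(k*s)),(6,int(k*s)),(0,255,255),1);cv2.putText(c,str(y+k),(8,int(k*s)+4),0,.35,(0,255,255))
    cv2.imwrite(f'pics/{n}.png',c)
```

```text
(no output)
```

View pics/dev.png

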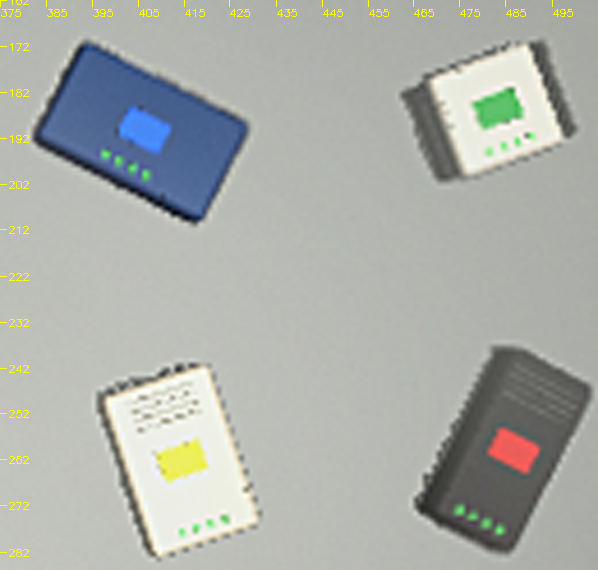

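View pics/cra.png

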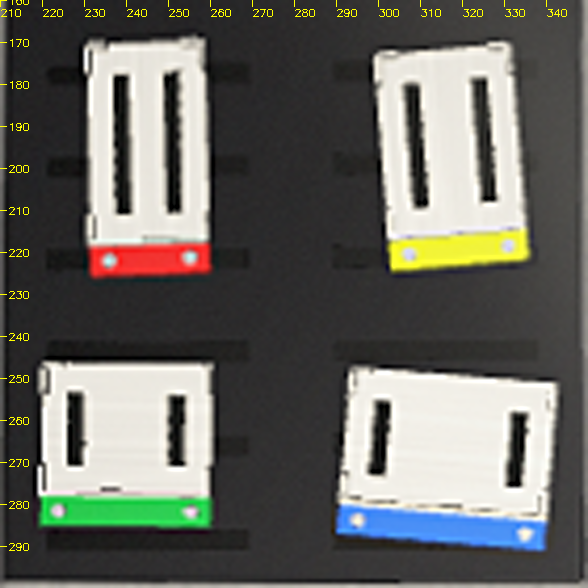

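```bash
cat > h.py <<'E'
import numpy as np,cv2
from workcell import bot
def world(px,z,cam='top'):
    i=bot.camera_info(cam);K=i['mtx'];T=i['extrinsics']
    u=cv2.undistortPoints(np.float64(px).reshape(-1,1,2),K,np.array([i['k1'],0,0,0.]))[:,0]
    d=np.c_[u,np.ones(len(u))]@T[:3,:3].T;o=T[:3,3]
    return (o+d*((z-o[2])/d[:,2])[:,None])[:,:2]
def fit(px,z,lx,ly):  # corners order TL,TR,BR,BL (image), returns middle, yaw deg, rms mm
    W=world(px,z);c=W.mean(0);m=np.array([[1,1],[1,-1],[-1,-1],[-1,1]])*[lx/2,ly/2]
    w=(W-c)@[1,1j];s=m@[1,1j];a=np.angle((w*s.conj()).sum())
    return c,np.degrees(a),1e3*np.sqrt(np.mean(abs(w-s*np.exp(1j*a))**2))
def go(x,y,z,yaw):
    o=bot.get_obs();p=o['ee_pos'];t=np.radians(o['tcp_rot'][2]);dx,dy=x-p[0],y-p[1]
    turn=-((yaw-o['tcp_rot'][2]+180)%360-180)
    print('time %.1f  dx %.4f dy %.4f dz %.4f turn %.1f'%(o['time'],dx*np.cos(t)+dy*np.sin(t),dx*np.sin(t)-dy*np.cos(t),p[2]-z,turn))
E
python3 - <<'E'
from h import *
im=cv2.imread('pics/top0.png')
D=dict(switch=([(90,42),(247,123),(203,214),(38,133)],.027,.06,.1),
 router=([(430,75),(530,42),(565,140),(465,177)],.026,.058,.056),
 terminal=([(103,397),(208,367),(258,518),(157,554)],.028,.09,.06),
 injector=([(510,348),(591,390),(508,552),(430,508)],.034,.1,.05))
tag=dict(switch=(145,130),router=(498,108),terminal=(182,461),injector=(514,450))
f=lambda p,s,x,y:(np.array(p)+.5)/s-.5+[x,y]
for n,(p,z,a,b) in D.items(): print(n,*fit(f(p,4.6,375,162),z,a,b),'tag',world(f(tag[n],4.6,375,162),z))
C=dict(injector=([(88,40),(205,38),(210,242),(90,245)],.114,.064),terminal=([(374,56),(510,43),(527,228),(388,242)],.104,.074),
 router=([(42,363),(211,363),(211,497),(40,498)],.072,.094),switch=([(349,368),(557,383),(546,520),(340,506)],.074,.114))
for n,(p,a,b) in C.items(): print('cradle',n,*fit(f(p,4.2,210,160),.023,a+.004,b+.004))
E
```

```text
switch [ 0.60467687 -0.11356197] -28.610722763848994 3.4590218575894207 tag [[ 0.60352317 -0.11373985]]
router [ 0.61128932 -0.30398345] 17.421076334457723 1.3860112567793148 tag [[ 0.61148847 -0.30416885]]
terminal [ 0.42887301 -0.12729301] 16.76237177724557 2.842066708669468 tag [[ 0.42778806 -0.12746806]]
injector [ 0.42920984 -0.30082791] -29.310038097494935 2.361465056662131 tag [[ 0.42881095 -0.3029361 ]]
cradle injector [0.60677226 0.28170896] 0.016732076515231762 1.8779812442789716
cradle terminal [0.60096172 0.10478167] 3.648524076219972 1.5165356737303883
cradle router [0.437697   0.29761928] -1.2805788119399322 1.6433063933198875
cradle switch [0.42516759 0.10995649] -5.433569298572316 1.4642529225051175
```

```bash
python3 -c "
from h import *
go(.4285,-.1274,.12,16.8)"
```

```text
time 0.1  dx 0.3828 dy -0.3189 dz 0.1357 turn -2.3
```

Careful with the scale: shifts go in shares of 750 mm and turns go in shares of 180 degrees. That gives: 0.128 m / 0.75 = 0.1707, 0.045 m / 0.75 = 0.06.

```bash
A=1
echo '[[[0.0347, -0.028, 0.012, 0, 0.085], [0.0693, -0.056, 0.024, 0, 0.085], [0.1027, -0.0853, 0.036, 0, 0.085], [0.136, -0.1133, 0.048, 0, 0.085], [0.1707, -0.1413, 0.06, 0, 0.085]]]' | python3 -m pendant 60
echo '[[[0.0347, -0.028, 0.012, 0, 0.085], [0.0693, -0.056, 0.024, 0, 0.085], [0.1027, -0.0853, 0.036, 0, 0.085], [0.136, -0.1133, 0.048, 0, 0.085], [0.1707, -0.1413, 0.06, 0, 0.085]]]' | python3 -m pendant
echo '[[[0.0347, -0.028, 0.012, 0, 0.085], [0.0693, -0.056, 0.024, 0, 0.085], [0.1027, -0.0853, 0.036, 0, 0.085], [0.136, -0.1133, 0.048, 0, 0.085], [0.1707, -0.1413, 0.06, -0.0128, 0.085]]]' | python3 -m pendant
python3 -c "
from h import *
go(.4285,-.1274,.045,16.8)"
```

```text
time: 0.52
ee_pos: [0.2357, -0.3962, 0.2105]
tcp_rot: [-180.0, 0.0, 14.5]
wrist_force: [1.4, -0.1, 0.0]
opening: 0.0847
grasp_force: 0.0
time: 0.93
ee_pos: [0.3331, -0.2614, 0.1657]
tcp_rot: [-180.0, 0.0, 14.5]
wrist_force: [0.1, -0.8, -0.2]
opening: 0.085
grasp_force: 0.0
time: 1.35
ee_pos: [0.4304, -0.1265, 0.1207]
tcp_rot: [180.0, 0.0, 16.8]
wrist_force: [0.3, -1.3, 0.9]
opening: 0.0851
grasp_force: 0.0
time 1.4  dx -0.0020 dy 0.0003 dz 0.0757 turn 0.0
```

In the tool's units: 0.087 m / 0.75 = 0.116, 0.06 m / 0.75 = 0.08.

```bash
echo '[[[-0.0027, 0, 0.04, 0, 0.085], [-0.0027, 0, 0.08, 0, 0.085], [-0.0027, 0, 0.116, 0, 0.085], [-0.0027, 0, 0.116, 0, 0.085]]]' | python3 -m pendant
echo '[[[0, 0, 0, 0, 0.05], [0, 0, 0, 0, 0.05], [0, 0, 0, 0, 0.05], [0, 0, 0, 0, 0.05], [0, 0, 0, 0, 0.05]]]' | python3 -m pendant 60
echo '[[[0, 0, 0, 0, 0.05], [0, 0, 0, 0, 0.05], [0, 0, 0, 0, 0.05], [0, 0, 0, 0, 0.05], [0, 0, 0, 0, 0.05]]]' | python3 -m pendant 60
python3 -c "
from h import *
im=bot.camera('side');cv2.imwrite('pics/g1.png',cv2.resize(im[160:260,310:450],None,fx=5,fy=5,interpolation=cv2.INTER_CUBIC))"
```

```text
time: 1.68
ee_pos: [0.425, -0.1275, 0.0291]
tcp_rot: [-179.7, 0.4, 16.9]
wrist_force: [-1.0, 0.3, -0.7]
opening: 0.0846
grasp_force: 0.0
time: 2.1
ee_pos: [0.4292, -0.1293, 0.0365]
tcp_rot: [179.9, -0.2, 16.8]
wrist_force: [-0.6, 1.0, 7.9]
opening: 0.0585
grasp_force: 65.9
time: 2.52
ee_pos: [0.4292, -0.1293, 0.0366]
tcp_rot: [179.9, -0.2, 16.8]
wrist_force: [-0.8, 0.1, 7.3]
opening: 0.0582
grasp_force: 65.9
```

View pics/g1.png

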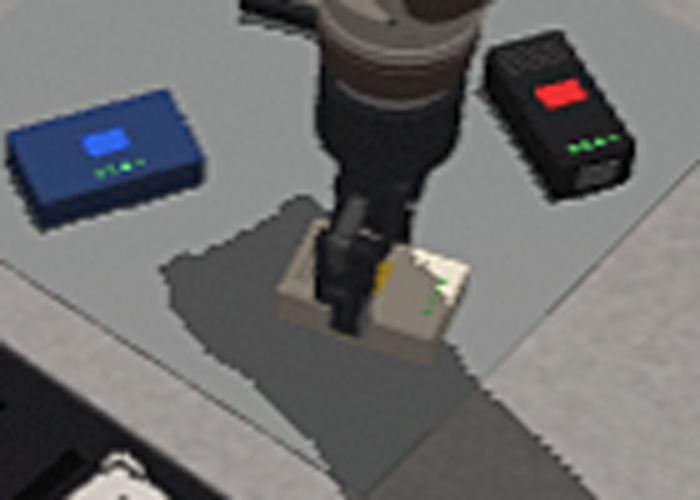

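In the tool's units: -0.01 m / 0.75 = -0.0133.

```bash
echo '[[[0, 0, 0, 0, 0.085], [0, 0, 0, 0, 0.085], [0, 0, 0, 0, 0.085], [0, 0, -0.0133, 0, 0.085], [0, 0, -0.0133, 0, 0.085]]]' | python3 -m pendant
echo '[[[0, 0, 0, 0, 0.05], [0, 0, 0, 0, 0.05], [0, 0, 0, 0, 0.05], [0, 0, 0, 0, 0.05], [0, 0, 0, 0, 0.05]]]' | python3 -m pendant 60
echo '[[[0, 0, 0, 0, 0.05], [0, 0, 0, 0, 0.05], [0, 0, 0, 0, 0.05], [0, 0, -0.0133, 0, 0.05], [0, 0, -0.0267, 0, 0.05]]]' | python3 -m pendant 60
echo '[[[0, 0, -0.04, 0, 0.05], [0, 0, -0.08, 0, 0.05], [0, 0, -0.08, 0, 0.05], [0, 0, -0.08, 0, 0.05]]]' | python3 -m pendant 60
python3 -c "
from h import *
go(.6010,.1048,.125,3.65)"
```

```text
time: 2.98
ee_pos: [0.4287, -0.1289, 0.0461]
tcp_rot: [179.9, -0.1, 16.8]
wrist_force: [1.2, -0.6, 0.8]
opening: 0.0851
grasp_force: 0.0
time: 3.4
ee_pos: [0.4282, -0.1288, 0.0451]
tcp_rot: [180.0, -0.0, 16.8]
wrist_force: [-2.9, 1.3, 9.7]
opening: 0.0571
grasp_force: 61.7
time: 3.82
ee_pos: [0.4274, -0.1285, 0.0643]
tcp_rot: [-179.9, 0.1, 16.8]
wrist_force: [0.2, -0.7, -1.3]
opening: 0.0572
grasp_force: 64.1
time: 4.15
ee_pos: [0.429, -0.129, 0.1263]
tcp_rot: [179.9, -0.2, 16.8]
wrist_force: [0.1, 0.9, -3.1]
opening: 0.0568
grasp_force: 64.9
time 4.2  dx 0.2323 dy -0.1739 dz 0.0013 turn 13.2
```

```bash
python3 -c "
from h import *
im=bot.camera('side')
p,_=cv2.projectPoints(np.array([.429,-.129,.1]),*[(lambda E:cv2.Rodrigues(E[:3,:3])[0])(np.linalg.inv(bot.camera_info('side')['extrinsics'])),np.linalg.inv(bot.camera_info('side')['extrinsics'])[:3,3]],bot.camera_info('side')['mtx'],None)
u,v=p.ravel().astype(int);print(u,v)
cv2.imwrite('pics/g2.png',cv2.resize(im[v-55:v+45,u-60:u+60],None,fx=6,fy=6,interpolation=cv2.INTER_CUBIC))"
```

```text
385 196
```

View pics/g2.png

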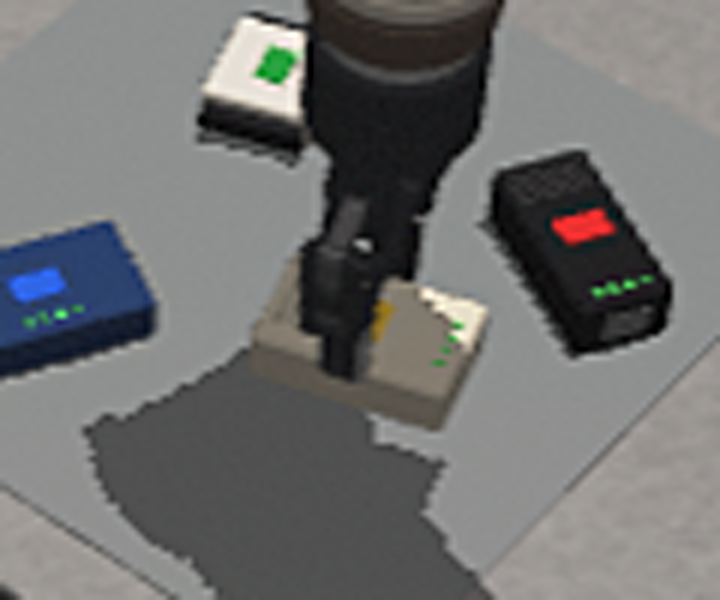

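In the tool's units: 0.116 m / 0.75 = 0.1547, -0.087 m / 0.75 = -0.116.

```bash
echo '[[[0.04, -0.0293, 0, 0, 0.05], [0.0773, -0.0587, 0, 0, 0.05], [0.116, -0.0867, 0, 0, 0.05], [0.1547, -0.116, 0, 0, 0.05]]]' | python3 -m pendant 
echo '[[[0.04, -0.0293, 0, 0.0167, 0.05], [0.0773, -0.0587, 0, 0.0333, 0.05], [0.116, -0.0867, 0, 0.0556, 0.05], [0.1547, -0.116, 0, 0.0733, 0.05], [0.1547, -0.116, 0, 0.0733, 0.05]]]' | python3 -m pendant 
python3 -c "
from h import *
go(.6010,.1048,.063,3.65)"
```

```text
time: 4.53
ee_pos: [0.5139, -0.0106, 0.1229]
tcp_rot: [-180.0, 0.1, 16.8]
wrist_force: [1.8, -2.1, -2.4]
opening: 0.0572
grasp_force: 64.9
time: 4.95
ee_pos: [0.6053, 0.0765, 0.1214]
tcp_rot: [-178.7, 0.2, 6.7]
wrist_force: [0.2, 0.0, -2.8]
opening: 0.0569
grasp_force: 65.0
time 5.0  dx -0.0010 dy -0.0286 dz 0.0584 turn 3.1
```

In the tool's units: -0.0286 m / 0.75 = -0.0381, 3.1 degrees / 180 = 0.0172.

```bash
echo '[[[0, -0.0381, 0, 0.0172, 0.05], [0, -0.0381, 0, 0.0172, 0.05], [0, -0.0381, 0, 0.0172, 0.05], [0, -0.0381, 0, 0.0172, 0.05]]]' | python3 -m pendant 
python3 -c "
from h import *
go(.6010,.1048,.063,3.65)"
```

```text
time: 5.28
ee_pos: [0.6022, 0.075, 0.125]
tcp_rot: [-177.6, 0.1, 6.1]
wrist_force: [0.2, 0.3, -2.0]
opening: 0.0569
grasp_force: 65.0
time 5.3  dx 0.0020 dy -0.0298 dz 0.0620 turn 2.4
```

```bash
python3 -c "
from h import *
o=bot.get_obs();print(o['q'],o['qd'],o['ee_pos'],o['joint_efforts'],o['wrist_force'])
im=bot.camera('side');cv2.imwrite('pics/s3.png',im)"
```

```text
[  6.0465595   12.27393225   3.72357394  81.59168604   2.44982664
 179.94944302] [ 0.1835917  -0.14400304  0.36529143 -0.08833625 -0.01877128 -0.05856848] [0.60216071 0.07496016 0.12500069] [ 4.29263315e-02 -6.09637356e+01  4.77907920e+01  2.77532166e-02
  1.84855149e-01  1.72256776e-03] [ 0.16804022  0.29021393 -1.99667801]
```

View pics/s3.png

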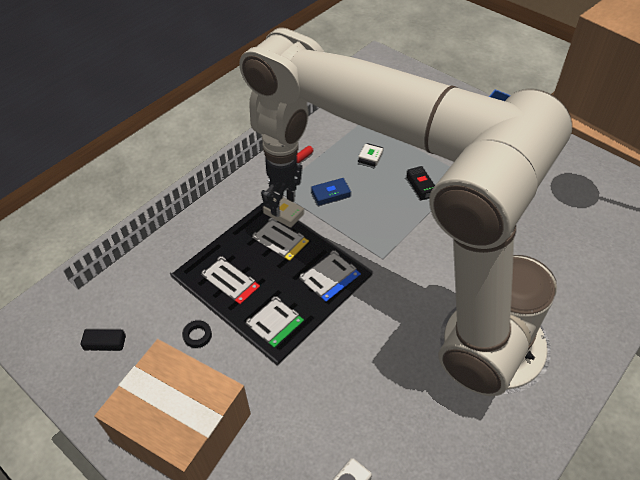

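In the tool's units: -0.09 m / 0.75 = -0.12, -0.07 m / 0.75 = -0.0933, -10 degrees / 180 = -0.0556.

```bash
echo '[[[-0.0267, 0.0267, 0, -0.0333, 0.05], [-0.0533, 0.0533, 0, -0.0556, 0.05], [-0.0933, 0.0933, 0, -0.0556, 0.05], [-0.12, 0.12, 0, -0.0556, 0.05]]]' | python3 -m pendant
python3 -c "
from h import *
print(bot.get_obs()['q'])
go(.4285,-.128,.12,16.8)"
```

```text
time: 5.67
ee_pos: [0.5208, -0.025, 0.1213]
tcp_rot: [-177.6, -0.3, 16.2]
wrist_force: [0.7, -1.1, -1.6]
opening: 0.0569
grasp_force: 65.0
[ -3.92658736   1.11219905  -8.9010343   80.55311514   2.364753
 159.8879913 ]
time 5.7  dx -0.1174 dy 0.0732 dz 0.0013 turn -0.6
```

```bash
cat >> h.py <<'E'
from scipy.spatial.transform import Rotation as Ro
def go(x,y,z,yaw):
    o=bot.get_obs();p=o['ee_pos'];R=Ro.from_euler('xyz',o['tcp_rot'],degrees=True).as_matrix()
    d=R.T@(np.array([x,y,z])-p);turn=-((yaw-o['tcp_rot'][2]+180)%360-180)
    print('t %.1f j6 %.0f  d %.4f %.4f %.4f turn %.1f'%(o['time'],o['q'][5],*d,turn))
E
python3 -c "
from h import *
go(.4285,-.128,.07,16.8)"
```

```text
t 5.7 j6 160  d -0.1176 0.0753 0.0476 turn -0.6
```

In the tool's units: -0.1176 m / 0.75 = -0.1568, -0.09 m / 0.75 = -0.12, -0.6 degrees / 180 = -0.0033.

```bash
echo '[[[-0.04, 0.0267, 0, 0, 0.05], [-0.08, 0.0533, 0.0133, 0, 0.05], [-0.12, 0.08, 0.04, 0, 0.05], [-0.1568, 0.1004, 0.0635, -0.0033, 0.05], [-0.1568, 0.1004, 0.0635, -0.0033, 0.05]]]' | python3 -m pendant
echo '[[[0, 0, 0.0107, 0, 0.05], [0, 0, 0.0213, 0, 0.05], [0, 0, 0.0293, 0, 0.05], [0, 0, 0.0333, 0, 0.05], [0, 0, 0.0333, 0, 0.05]]]' | python3 -m pendant
echo '[[[0, 0, 0, 0, 0.06], [0, 0, 0, 0, 0.085], [0, 0, 0, 0, 0.085], [0, 0, 0, 0, 0.085], [0, 0, 0, 0, 0.085]]]' | python3 -m pendant
echo '[[[0, 0, -0.0267, 0, 0.085], [0, 0, -0.0667, 0, 0.085], [0, 0, -0.1067, 0, 0.085], [0, 0, -0.1067, -0.0389, 0.085], [0, 0, -0.1067, -0.0778, 0.085]]]' | python3 -m pendant
echo '[[[0, 0, 0, -0.0389, 0.085], [0, 0, 0, -0.0778, 0.085], [0, 0, 0, -0.1167, 0.085], [0, 0, 0, -0.1556, 0.085], [0, 0, 0, -0.1944, 0.085]]]' | python3 -m pendant
echo '[[[0, 0, 0, -0.0389, 0.085], [0, 0, 0, -0.0778, 0.085], [0, 0, 0, -0.1167, 0.085], [0, 0, 0, -0.1556, 0.085], [0, 0, 0, -0.1944, 0.085]]]' | python3 -m pendant
echo '[[[0, 0, 0, -0.0389, 0.085], [0, 0, 0, -0.0778, 0.085], [0, 0, 0, -0.1167, 0.085], [0, 0, 0, -0.1556, 0.085], [0, 0, 0, -0.1944, 0.085]]]' | python3 -m pendant
echo '[[[0, 0, 0, -0.0389, 0.085], [0, 0, 0, -0.0778, 0.085], [0, 0, 0, -0.1167, 0.085], [0, 0, 0, -0.1556, 0.085], [0, 0, 0, -0.1944, 0.085]]]' | python3 -m pendant
python3 -c "
from h import *
go(.4285,-.128,.046,-163.2)"
```

```text
time: 6.08
ee_pos: [0.4252, -0.1284, 0.0665]
tcp_rot: [-177.4, -0.0, 16.6]
wrist_force: [0.5, 0.6, -1.8]
opening: 0.0568
grasp_force: 65.0
time: 6.5
ee_pos: [0.4311, -0.1249, 0.0462]
tcp_rot: [-177.6, -0.4, 16.8]
wrist_force: [-5.9, 0.1, 11.7]
opening: 0.057
grasp_force: 67.0
time: 6.92
ee_pos: [0.4306, -0.1252, 0.0448]
tcp_rot: [-177.6, -0.3, 16.8]
wrist_force: [-0.2, -0.4, 0.3]
opening: 0.0852
grasp_force: 0.0
time: 7.33
ee_pos: [0.4321, -0.1291, 0.1268]
tcp_rot: [-177.9, -1.1, 31.0]
wrist_force: [0.9, -0.1, -1.0]
opening: 0.085
grasp_force: 0.0
time: 7.75
ee_pos: [0.431, -0.1288, 0.1248]
tcp_rot: [-178.7, -2.1, 66.1]
wrist_force: [-0.1, 0.6, 0.2]
opening: 0.085
grasp_force: 0.0
time: 8.17
ee_pos: [0.431, -0.1287, 0.1248]
tcp_rot: [179.9, -2.5, 101.1]
wrist_force: [-0.0, -0.4, -0.1]
opening: 0.0851
grasp_force: 0.0
time: 8.58
ee_pos: [0.4311, -0.1287, 0.1248]
tcp_rot: [178.5, -2.0, 136.1]
wrist_force: [-0.2, 0.4, 0.2]
opening: 0.085
grasp_force: 0.0
time: 9.0
ee_pos: [0.431, -0.1287, 0.1248]
tcp_rot: [177.7, -0.8, 171.1]
wrist_force: [0.4, -0.1, 0.8]
opening: 0.0847
grasp_force: 0.0
t 9.0 j6 -9  d 0.0016 -0.0029 0.0788 turn -25.7
```

In the tool's units: -25.7 degrees / 180 = -0.1428.

```bash
echo '[[[0, 0, 0, -0.0389, 0.085], [0, 0, 0, -0.0778, 0.085], [0, 0, 0, -0.1167, 0.085], [0, 0, 0, -0.1428, 0.085], [0, 0, 0, -0.1428, 0.085]]]' | python3 -m pendant
python3 -c "
from h import *
go(.431,-.125,.0445,-163.2)"
```

```text
time: 9.42
ee_pos: [0.431, -0.1287, 0.1247]
tcp_rot: [177.6, 0.3, -163.3]
wrist_force: [0.2, -0.6, 0.4]
opening: 0.0849
grasp_force: 0.0
t 9.4 j6 -35  d -0.0006 0.0002 0.0803 turn -0.1
```

In the tool's units: 0.08 m / 0.75 = 0.1067, 0.06 m / 0.75 = 0.08.

```bash
echo '[[[0, 0, 0.04, 0, 0.085], [0, 0, 0.08, 0, 0.085], [0, 0, 0.1067, 0, 0.085], [0, 0, 0.1067, 0, 0.085], [0, 0, 0.1067, 0, 0.085]]]' | python3 -m pendant
echo '[[[0, 0, 0, 0, 0.05], [0, 0, 0, 0, 0.05], [0, 0, 0, 0, 0.05], [0, 0, 0, 0, 0.05], [0, 0, 0, 0, 0.05]]]' | python3 -m pendant 60
echo '[[[0, 0, 0, 0, 0.05], [0, 0, 0, 0, 0.05], [0, 0, -0.0267, 0, 0.05], [0, 0, -0.0667, 0, 0.05], [0, 0, -0.1067, 0, 0.05]]]' | python3 -m pendant
python3 -c "
from h import *
go(.6010,.1048,.12,-176.35)"
```

```text
time: 9.83
ee_pos: [0.4299, -0.1252, 0.0446]
tcp_rot: [177.5, 0.2, -163.7]
wrist_force: [0.1, -0.1, 0.4]
opening: 0.0853
grasp_force: 0.0
time: 10.25
ee_pos: [0.4326, -0.1262, 0.0489]
tcp_rot: [177.8, 0.6, -163.6]
wrist_force: [-3.4, -2.1, 21.1]
opening: 0.0499
grasp_force: 18.0
time: 10.67
ee_pos: [0.4308, -0.1288, 0.1266]
tcp_rot: [177.6, 0.3, -163.6]
wrist_force: [0.1, -0.4, 0.5]
opening: 0.0502
grasp_force: 0.0
t 10.7 j6 -34  d -0.2292 0.1755 0.0154 turn 12.8
```

```bash
python3 -c "
from h import *
a=bot.camera('side')[140:260,300:460];b=bot.camera('top')[220:300,370:470]
b=cv2.resize(b,None,fx=4,fy=4);a=cv2.resize(a,None,fx=2.5,fy=2.5)
c=np.zeros((320,800,3),np.uint8);c[:300,:400]=a;c[:320,400:]=b;cv2.imwrite('pics/m1.png',c)"
```

```text
(no output)
```

View pics/m1.png

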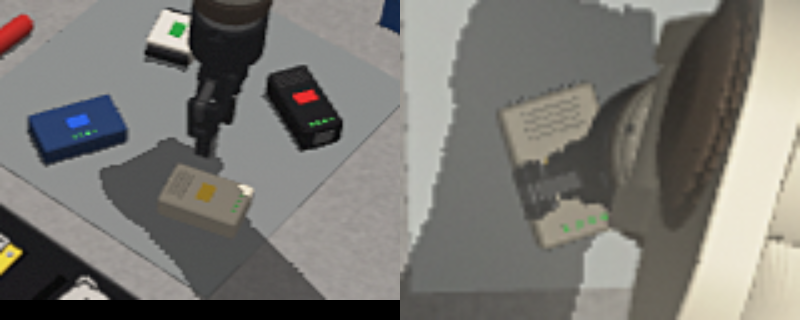

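```bash
python3 -c "
from h import *
f=lambda p:np.array(p)/4.+[370,220]
W=world(f([(499,112),(593,84),(543,248)]),.028);print(W,(W[1]+W[2])/2)
v=W[0]-W[2];print(np.degrees(np.arctan2(v[1],v[0])),np.linalg.norm(v),np.linalg.norm(W[0]-W[1]))
o=bot.get_obs();print(o['ee_pos'],o['tcp_rot'],o['q'])"
```

```text
[[ 0.45608653 -0.32670778]
 [ 0.47167699 -0.3864039 ]
 [ 0.37240374 -0.35130771]] [ 0.42204037 -0.36885581]
16.381565504896155 0.08722365503137479 0.06169837008806782
[ 0.43342062 -0.12969051  0.13076629] [ 177.84544712    0.73138759 -163.59420189] [-17.9178307   -8.46630922 -16.93192397  82.1458538    2.191589
 -34.34907819]
```

```bash
python3 -c "
from h import *
f=lambda p:np.array(p)/4.+[270,220]
W=world(f([(499,112),(593,84),(543,248)]),.028);print(W,(W[1]+W[2])/2)
b=bot.camera('side')
cv2.imwrite('pics/m2.png',cv2.resize(b[175:245,350:430],None,fx=8,fy=8,interpolation=cv2.INTER_CUBIC))"
```

```text
[[ 0.46246576 -0.0813155 ]
 [ 0.47796952 -0.13895834]
 [ 0.37959742 -0.10560402]] [ 0.42878347 -0.12228118]
```

View pics/m2.png

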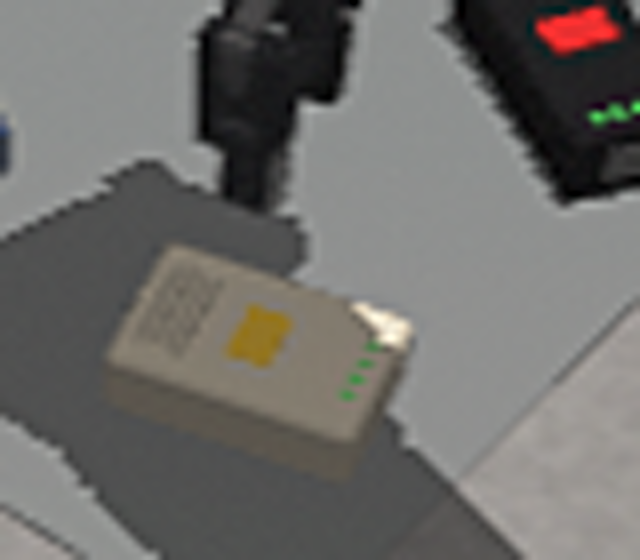

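```bash
echo '[[[0, 0, 0, 0, 0.085], [0, 0, 0, 0, 0.085], [0, 0, 0, 0, 0.085], [0, 0, 0, 0, 0.085], [0, 0, 0, 0, 0.085]]]' | python3 -m pendant
python3 -c "
from h import *
go(.429,-.1236,.038,-163.4)"
```

```text
time: 11.23
ee_pos: [0.4307, -0.1286, 0.1242]
tcp_rot: [177.5, 0.3, -163.6]
wrist_force: [-0.3, -0.3, 0.0]
opening: 0.0849
grasp_force: 0.0
t 11.2 j6 -34  d 0.0006 0.0016 0.0864 turn -0.2
```

In the tool's units: 0.086 m / 0.75 = 0.1147, 0.06 m / 0.75 = 0.08.

```bash
echo '[[[0.0013, 0.0027, 0.04, 0, 0.085], [0.0013, 0.0027, 0.08, 0, 0.085], [0.0013, 0.0027, 0.1147, 0, 0.085], [0.0013, 0.0027, 0.1147, 0, 0.085], [0.0013, 0.0027, 0.1147, 0, 0.085]]]' | python3 -m pendant
echo '[[[0, 0, 0, 0, 0.05], [0, 0, 0, 0, 0.05], [0, 0, 0, 0, 0.05], [0, 0, 0, 0, 0.05], [0, 0, 0, 0, 0.05]]]' | python3 -m pendant 60
echo '[[[0, 0, 0, 0, 0.05], [0, 0, 0, 0, 0.05]]]' | python3 -m pendant
echo '[[[0, 0, 0, 0, 0.05], [0, 0, -0.0267, 0, 0.05], [0, 0, -0.0667, 0, 0.05], [0, 0, -0.1067, 0, 0.05], [0, 0, -0.1067, 0, 0.05]]]' | python3 -m pendant
python3 -c "
from h import *
go(.6010,.1048,.12,-176.35)"
```

```text
time: 11.65
ee_pos: [0.4279, -0.1231, 0.0383]
tcp_rot: [177.5, 0.2, -163.6]
wrist_force: [-0.2, -1.1, -0.3]
opening: 0.085
grasp_force: 0.0
time: 12.07
ee_pos: [0.4301, -0.1238, 0.0415]
tcp_rot: [177.7, 0.5, -163.6]
wrist_force: [-3.1, 0.8, 8.1]
opening: 0.0581
grasp_force: 64.2
time: 12.23
ee_pos: [0.43, -0.1238, 0.0414]
tcp_rot: [177.7, 0.5, -163.6]
wrist_force: [-2.0, -0.2, 8.9]
opening: 0.0576
grasp_force: 64.2
time: 12.65
ee_pos: [0.432, -0.1279, 0.1256]
tcp_rot: [177.9, 0.7, -163.6]
wrist_force: [0.1, -0.6, -0.9]
opening: 0.0575
grasp_force: 65.9
t 12.7 j6 -34  d -0.2279 0.1749 0.0152 turn 12.8
```

In the tool's units: -0.114 m / 0.75 = -0.152, 0.002 m / 0.75 = 0.0027.

```bash
echo '[[[-0.04, 0.0293, 0.0027, 0, 0.05], [-0.076, 0.0587, 0.0053, 0, 0.05], [-0.1133, 0.088, 0.008, 0, 0.05], [-0.152, 0.116, 0.0107, 0, 0.05]]]' | python3 -m pendant
echo '[[[-0.04, 0.0293, 0.0027, 0.0111, 0.05], [-0.076, 0.0587, 0.0053, 0.0278, 0.05], [-0.1133, 0.088, 0.008, 0.05, 0.05], [-0.152, 0.116, 0.0107, 0.0711, 0.05], [-0.152, 0.116, 0.0107, 0.0711, 0.05]]]' | python3 -m pendant
python3 -c "
from h import *
go(.6015,.1035,.075,-176.35)"
```

```text
time: 12.98
ee_pos: [0.515, -0.0096, 0.116]
tcp_rot: [177.6, 0.4, -163.6]
wrist_force: [0.7, -0.9, -1.8]
opening: 0.0578
grasp_force: 65.9
time: 13.4
ee_pos: [0.6014, 0.1096, 0.1107]
tcp_rot: [177.5, -0.2, -176.4]
wrist_force: [-1.0, -0.9, -1.8]
opening: 0.058
grasp_force: 65.9
t 13.4 j6 6  d 0.0002 -0.0076 0.0354 turn -0.0
```

In the tool's units: 0.0354 m / 0.75 = 0.0472, -0.0076 m / 0.75 = -0.0101.

```bash
echo '[[[0, -0.0101, 0.0267, 0, 0.05], [0, -0.0101, 0.0472, 0, 0.05], [0, -0.0101, 0.0472, 0, 0.05], [0, -0.0101, 0.0472, 0, 0.05]]]' | python3 -m pendant
python3 -c "
from h import *
go(.6015,.1035,.056,-176.35)"
```

```text
time: 13.73
ee_pos: [0.5986, 0.0989, 0.0756]
tcp_rot: [177.6, -0.3, -176.3]
wrist_force: [-0.1, 0.0, -0.9]
opening: 0.0577
grasp_force: 65.8
t 13.7 j6 5  d -0.0033 0.0036 0.0197 turn 0.0
```

```bash
echo '[[[0, 0, 0, 0, 0.05], [0, 0, 0, 0, 0.05], [0, 0, 0, 0, 0.05]]]' | python3 -m pendant
python3 -c "
from h import *
go(.6015,.1035,.056,-176.35)"
```

```text
time: 13.98
ee_pos: [0.5995, 0.099, 0.0773]
tcp_rot: [177.5, -0.1, -176.4]
wrist_force: [-0.5, 0.3, -2.0]
opening: 0.0576
grasp_force: 65.8
t 14.0 j6 5  d -0.0023 0.0035 0.0214 turn -0.0
```

In the tool's units: 0.0215 m / 0.75 = 0.0287, 0.02 m / 0.75 = 0.0267.

```bash
echo '[[[-0.0027, 0.0053, 0.008, 0, 0.05], [-0.0027, 0.0053, 0.016, 0, 0.05], [-0.0027, 0.0053, 0.0227, 0, 0.05], [-0.0027, 0.0053, 0.0267, 0, 0.05], [-0.0027, 0.0053, 0.0287, 0, 0.05]]]' | python3 -m pendant
echo '[[[0, 0, 0.0013, 0, 0.05], [0, 0, 0.0013, 0, 0.05]]]' | python3 -m pendant
python3 -c "
from h import *
a=bot.camera('top')[160:245,280:360];cv2.imwrite('pics/p1.png',cv2.resize(a,None,fx=6,fy=6,interpolation=cv2.INTER_CUBIC))"
```

```text
time: 14.4
ee_pos: [0.6001, 0.104, 0.0545]
tcp_rot: [177.6, -0.3, -176.3]
wrist_force: [-7.6, -1.5, 13.9]
opening: 0.0582
grasp_force: 67.5
time: 14.57
ee_pos: [0.6002, 0.104, 0.0545]
tcp_rot: [177.5, -0.2, -176.3]
wrist_force: [-4.3, -0.4, 7.1]
opening: 0.0577
grasp_force: 66.9
```

View pics/p1.png

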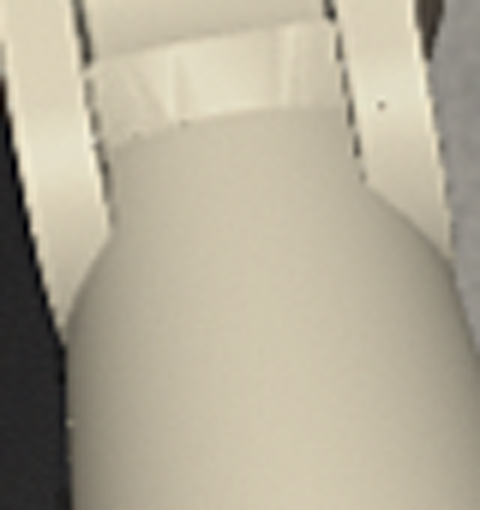

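Careful with the scale: shifts go in shares of 750 mm and turns go in shares of 180 degrees. That gives: -0.07 m / 0.75 = -0.0933, -0.04 m / 0.75 = -0.0533, -35 degrees / 180 = -0.1944.

```bash
echo '[[[0, 0, 0, 0, 0.06], [0, 0, 0, 0, 0.07], [0, 0, 0, 0, 0.085], [0, 0, 0, 0, 0.085], [0, 0, 0, 0, 0.085]]]' | python3 -m pendant
echo '[[[0, 0, -0.0267, 0, 0.085], [0, 0, -0.0533, 0, 0.085], [0, 0, -0.0933, 0, 0.085], [0, 0, -0.0933, -0.0389, 0.085], [0, 0, -0.0933, -0.0778, 0.085]]]' | python3 -m pendant
echo '[[[0, 0, 0, -0.0389, 0.085], [0, 0, 0, -0.0778, 0.085], [0, 0, 0, -0.1167, 0.085], [0, 0, 0, -0.1556, 0.085], [0, 0, 0, -0.1944, 0.085]]]' | python3 -m pendant
python3 -c "
from h import *
go(.604,-.1145,.12,-118.6)"
```

```text
time: 15.03
ee_pos: [0.6006, 0.1041, 0.0535]
tcp_rot: [177.6, -0.2, -176.3]
wrist_force: [0.4, 0.3, 0.4]
opening: 0.0852
grasp_force: 0.0
time: 15.45
ee_pos: [0.6022, 0.1012, 0.1259]
tcp_rot: [177.6, 0.6, -162.1]
wrist_force: [-0.6, 0.0, -0.8]
opening: 0.0852
grasp_force: 0.0
time: 15.87
ee_pos: [0.6011, 0.1011, 0.1234]
tcp_rot: [178.2, 1.7, -127.0]
wrist_force: [-0.6, 0.6, 0.3]
opening: 0.0849
grasp_force: 0.0
t 15.9 j6 -44  d 0.1704 -0.1320 -0.0057 turn -8.4
```

In the tool's units: 0.145 m / 0.75 = 0.1933, 0.12 m / 0.75 = 0.16, -8.4 degrees / 180 = -0.0467.

```bash
echo '[[[0.04, -0.0307, -0.0013, 0, 0.085], [0.08, -0.0613, -0.0027, 0, 0.085], [0.12, -0.0933, -0.004, 0, 0.085], [0.16, -0.124, -0.0053, -0.0222, 0.085], [0.1933, -0.1493, -0.0067, -0.0467, 0.085]]]' | python3 -m pendant
echo '[[[0.0333, -0.0267, 0, 0, 0.085], [0.0333, -0.0267, 0, 0, 0.085], [0.0333, -0.0267, 0, 0, 0.085]]]' | python3 -m pendant
python3 -c "
from h import *
go(.604,-.1145,.0405,-118.6)
a=bot.camera('top')[160:290,210:350];cv2.imwrite('pics/p2.png',cv2.resize(a,None,fx=4.2,fy=4.2,interpolation=cv2.INTER_CUBIC))"
```

```text
time: 16.28
ee_pos: [0.6019, -0.0845, 0.1207]
tcp_rot: [178.5, 1.9, -118.8]
wrist_force: [0.3, 0.6, -0.0]
opening: 0.0849
grasp_force: 0.0
time: 16.53
ee_pos: [0.6074, -0.1154, 0.119]
tcp_rot: [178.5, 1.9, -119.2]
wrist_force: [0.2, 1.0, 0.2]
opening: 0.0847
grasp_force: 0.0
t 16.5 j6 -73  d 0.0035 0.0013 0.0785 turn -0.6
```

View pics/p2.png

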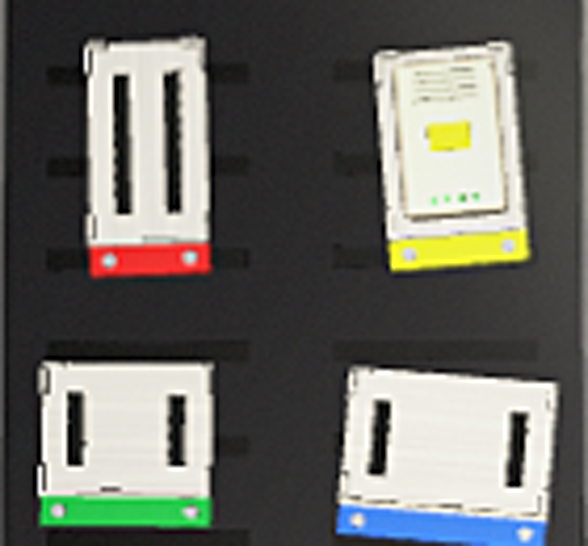

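In the tool's units: 0.0785 m / 0.75 = 0.1047, 0.06 m / 0.75 = 0.08.

```bash
echo '[[[0.0027, 0, 0.04, 0, 0.085], [0.0027, 0, 0.08, 0, 0.085], [0.0027, 0, 0.1047, 0, 0.085], [0.0027, 0, 0.1047, 0, 0.085], [0.0027, 0, 0.1047, 0, 0.085]]]' | python3 -m pendant
echo '[[[0, 0, 0, 0, 0.05], [0, 0, 0, 0, 0.05], [0, 0, 0, 0, 0.05], [0, 0, 0, 0, 0.05], [0, 0, 0, 0, 0.05]]]' | python3 -m pendant 60
echo '[[[0, 0, 0, 0, 0.05], [0, 0, 0, 0, 0.05]]]' | python3 -m pendant
echo '[[[0, 0, 0, 0, 0.05], [0, 0, -0.0267, 0, 0.05], [0, 0, -0.0667, 0, 0.05], [0, 0, -0.1067, 0, 0.05], [0, 0, -0.1067, 0, 0.05]]]' | python3 -m pendant
python3 -c "
from h import *
go(.4252,.1095,.12,-95.4)"
```

```text
time: 17.0
ee_pos: [0.6055, -0.1109, 0.0405]
tcp_rot: [178.4, 1.9, -118.9]
wrist_force: [0.2, 0.9, -0.1]
opening: 0.085
grasp_force: 0.0
time: 17.42
ee_pos: [0.6072, -0.112, 0.0437]
tcp_rot: [178.7, 2.0, -119.0]
wrist_force: [-2.4, 2.0, 8.4]
opening: 0.0575
grasp_force: 62.8
time: 17.58
ee_pos: [0.6072, -0.112, 0.0437]
tcp_rot: [178.7, 2.0, -119.0]
wrist_force: [-1.5, 1.5, 7.1]
opening: 0.0573
grasp_force: 62.8
time: 18.0
ee_pos: [0.6091, -0.1162, 0.1285]
tcp_rot: [179.0, 2.1, -119.0]
wrist_force: [0.7, -0.6, -0.5]
opening: 0.0574
grasp_force: 65.1
t 18.0 j6 -73  d -0.1080 0.2700 0.0171 turn -23.6
```

In the tool's units: 0.135 m / 0.75 = 0.18, 0.1 m / 0.75 = 0.1333.

```bash
echo '[[[-0.0173, 0.0453, 0.0027, 0, 0.05], [-0.036, 0.0907, 0.0053, 0, 0.05], [-0.0533, 0.1333, 0.008, 0, 0.05], [-0.072, 0.18, 0.0107, 0, 0.05]]]' | python3 -m pendant
echo '[[[-0.0147, 0.0373, 0.0027, -0.0222, 0.05], [-0.0293, 0.0747, 0.0053, -0.05, 0.05], [-0.044, 0.112, 0.008, -0.0778, 0.05], [-0.0587, 0.1493, 0.0107, -0.1056, 0.05], [-0.0693, 0.176, 0.0107, -0.1311, 0.05]]]' | python3 -m pendant
echo '[[[0, 0, 0, 0, 0.05], [0, 0, 0, 0, 0.05], [0, 0, 0, 0, 0.05]]]' | python3 -m pendant
python3 -c "
from h import *
go(.4256,.1129,.075,-95.4)"
```

```text
time: 18.33
ee_pos: [0.5138, -0.002, 0.1185]
tcp_rot: [178.5, 2.0, -119.0]
wrist_force: [0.2, 1.2, -1.5]
opening: 0.0571
grasp_force: 65.2
time: 18.75
ee_pos: [0.4227, 0.1083, 0.1159]
tcp_rot: [179.4, 2.4, -95.1]
wrist_force: [0.6, 0.5, -2.4]
opening: 0.0571
grasp_force: 65.2
time: 19.0
ee_pos: [0.4247, 0.1069, 0.116]
tcp_rot: [179.5, 2.4, -95.4]
wrist_force: [-0.0, -0.2, -1.1]
opening: 0.0571
grasp_force: 65.2
t 19.0 j6 -72  d -0.0043 -0.0007 0.0413 turn -0.0
```

In the tool's units: 0.041 m / 0.75 = 0.0547, 0.02 m / 0.75 = 0.0267.

```bash
echo '[[[-0.0053, -0.0013, 0.0267, 0, 0.05], [-0.0053, -0.0013, 0.0547, 0, 0.05], [-0.0053, -0.0013, 0.0547, 0, 0.05], [-0.0053, -0.0013, 0.0547, 0, 0.05], [-0.0053, -0.0013, 0.0547, 0, 0.05]]]' | python3 -m pendant
python3 -c "
from h import *
go(.4256,.1129,.0567,-95.4)"
```

```text
time: 19.42
ee_pos: [0.4259, 0.1121, 0.0756]
tcp_rot: [179.4, 2.4, -95.4]
wrist_force: [0.5, -0.5, -2.2]
opening: 0.0572
grasp_force: 65.3
t 19.4 j6 -71  d 0.0000 0.0001 0.0189 turn -0.0
```

In the tool's units: 0.02 m / 0.75 = 0.0267, 0.018 m / 0.75 = 0.024.

```bash
echo '[[[0, 0, 0.008, 0, 0.05], [0, 0, 0.0147, 0, 0.05], [0, 0, 0.02, 0, 0.05], [0, 0, 0.024, 0, 0.05], [0, 0, 0.0267, 0, 0.05]]]' | python3 -m pendant
echo '[[[0, 0, 0.0007, 0, 0.05], [0, 0, 0.0007, 0, 0.05], [0, 0, 0.0007, 0, 0.05]]]' | python3 -m pendant
```

```text
time: 19.83
ee_pos: [0.4254, 0.1134, 0.0565]
tcp_rot: [179.4, 2.4, -95.4]
wrist_force: [-11.1, -6.7, 37.2]
opening: 0.0568
grasp_force: 70.8
time: 20.08
ee_pos: [0.4252, 0.1133, 0.0567]
tcp_rot: [179.5, 2.4, -95.4]
wrist_force: [-9.1, -4.2, 24.0]
opening: 0.0575
grasp_force: 69.2
```

In the tool's units: -0.001 m / 0.75 = -0.0013.

```bash
echo '[[[0, 0, -0.0013, 0, 0.06], [0, 0, -0.0013, 0, 0.07], [0, 0, -0.0013, 0, 0.085], [0, 0, -0.0013, 0, 0.085], [0, 0, -0.0013, 0, 0.085]]]' | python3 -m pendant
echo '[[[0, 0, -0.0267, 0, 0.085], [0, 0, -0.0533, 0, 0.085], [0, 0, -0.1, 0, 0.085], [0, 0, -0.1, 0, 0.085]]]' | python3 -m pendant
python3 -c "
from h import *
go(.6113,-.3054,.12,-72.6)"
```

```text
time: 20.5
ee_pos: [0.4251, 0.1134, 0.055]
tcp_rot: [179.4, 2.4, -95.4]
wrist_force: [-0.7, -1.0, 0.1]
opening: 0.0849
grasp_force: 0.0
time: 20.83
ee_pos: [0.4276, 0.1106, 0.1356]
tcp_rot: [179.8, 2.5, -95.4]
wrist_force: [0.6, 0.9, 0.9]
opening: 0.0848
grasp_force: 0.0
t 20.8 j6 -72  d 0.3973 -0.2216 -0.0028 turn -22.8
```

In the tool's units: 0.165 m / 0.75 = 0.22, 0.133 m / 0.75 = 0.1773.

```bash
echo '[[[0.044, -0.0247, 0, 0, 0.085], [0.088, -0.0493, 0, 0, 0.085], [0.1333, -0.0733, 0, 0, 0.085], [0.1773, -0.0987, 0, 0, 0.085], [0.22, -0.1227, 0, 0, 0.085]]]' | python3 -m pendant
echo '[[[0.044, -0.0247, 0, 0, 0.085], [0.088, -0.0493, 0, 0, 0.085], [0.1333, -0.0733, 0, 0, 0.085], [0.1773, -0.0987, 0, 0, 0.085], [0.22, -0.1227, 0, 0, 0.085]]]' | python3 -m pendant
echo '[[[0.0267, -0.016, 0, -0.0278, 0.085], [0.0533, -0.032, 0, -0.0611, 0.085], [0.0893, -0.0501, 0, -0.0944, 0.085], [0.0893, -0.0501, 0, -0.1267, 0.085], [0.0893, -0.0501, 0, -0.1267, 0.085]]]' | python3 -m pendant
echo '[[[0, 0, 0, 0, 0.085], [0, 0, 0, 0, 0.085]]]' | python3 -m pendant
python3 -c "
from h import *
go(.6113,-.3054,.05,-72.6)
im=bot.camera('top');a=im[230:300,280:350];cv2.imwrite('pics/p3.png',cv2.resize(a,None,fx=7,fy=7,interpolation=cv2.INTER_CUBIC))"
```

```text
time: 21.25
ee_pos: [0.5024, -0.0644, 0.122]
tcp_rot: [179.4, 2.4, -95.4]
wrist_force: [-0.1, 1.1, 0.5]
opening: 0.0847
grasp_force: 0.0
time: 21.67
ee_pos: [0.5785, -0.2373, 0.1138]
tcp_rot: [179.4, 2.4, -95.4]
wrist_force: [0.3, -0.1, 0.6]
opening: 0.0846
grasp_force: 0.0
time: 22.08
ee_pos: [0.6091, -0.3066, 0.1096]
tcp_rot: [-179.7, 2.5, -72.4]
wrist_force: [-0.7, 0.1, 0.1]
opening: 0.085
grasp_force: 0.0
time: 22.25
ee_pos: [0.6091, -0.3047, 0.1112]
tcp_rot: [-179.7, 2.5, -72.7]
wrist_force: [0.9, 0.2, -0.0]
opening: 0.0853
grasp_force: 0.0
t 22.2 j6 -135  d 0.0040 -0.0016 0.0611 turn -0.1
```

View pics/p3.png

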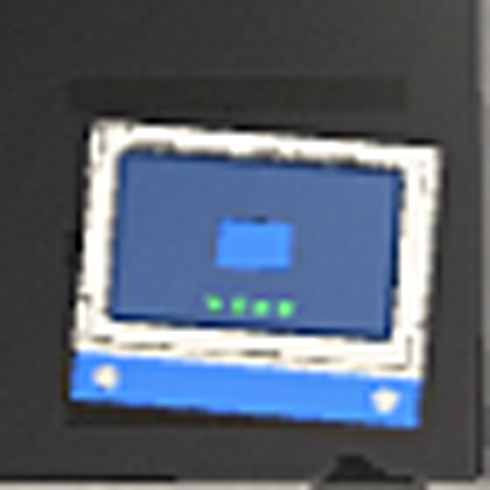

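In the tool's units: 0.07 m / 0.75 = 0.0933, 0.06 m / 0.75 = 0.08.

```bash
echo '[[[0.004, -0.0013, 0.04, 0, 0.085], [0.004, -0.0013, 0.08, 0, 0.085], [0.004, -0.0013, 0.0933, 0, 0.085], [0.004, -0.0013, 0.0933, 0, 0.085], [0.004, -0.0013, 0.0933, 0, 0.085]]]' | python3 -m pendant
echo '[[[0, 0, 0, 0, 0.05], [0, 0, 0, 0, 0.05], [0, 0, 0, 0, 0.05], [0, 0, 0, 0, 0.05], [0, 0, 0, 0, 0.05]]]' | python3 -m pendant 60
echo '[[[0, 0, 0, 0, 0.05], [0, 0, 0, 0, 0.05]]]' | python3 -m pendant
echo '[[[0, 0, 0, 0, 0.05], [0, 0, -0.0267, 0, 0.05], [0, 0, -0.0667, 0, 0.05], [0, 0, -0.1067, 0, 0.05], [0, 0, -0.1067, 0, 0.05]]]' | python3 -m pendant
python3 -c "
from h import *
go(.4377,.2976,.13,-91.3)"
```

```text
time: 22.72
ee_pos: [0.6105, -0.3044, 0.0419]
tcp_rot: [-179.7, 2.4, -72.6]
wrist_force: [1.2, 0.2, 1.0]
opening: 0.0852
grasp_force: 0.0
time: 23.13
ee_pos: [0.6115, -0.3054, 0.044]
tcp_rot: [-179.5, 2.3, -72.6]
wrist_force: [-1.6, 1.1, 7.6]
opening: 0.0551
grasp_force: 61.6
time: 23.3
ee_pos: [0.6115, -0.3054, 0.044]
tcp_rot: [-179.5, 2.3, -72.6]
wrist_force: [-1.7, 0.7, 8.2]
opening: 0.0552
grasp_force: 61.6
time: 23.72
ee_pos: [0.6132, -0.3096, 0.1291]
tcp_rot: [-179.2, 2.0, -72.5]
wrist_force: [1.0, -0.4, 0.4]
opening: 0.0552
grasp_force: 63.7
t 23.7 j6 -135  d -0.6315 -0.0144 0.0217 turn 18.8
```

In the tool's units: -0.158 m / 0.75 = -0.2107, -0.127 m / 0.75 = -0.1693.

```bash
echo '[[[-0.04, 0, 0.0013, 0, 0.05], [-0.0827, -0.0013, 0.0027, 0, 0.05], [-0.1267, -0.0027, 0.004, 0, 0.05], [-0.1693, -0.004, 0.0053, 0, 0.05], [-0.2107, -0.0053, 0.0067, 0, 0.05]]]' | python3 -m pendant
echo '[[[-0.04, 0, 0.0013, 0, 0.05], [-0.0827, -0.0013, 0.0027, 0, 0.05], [-0.1267, -0.0027, 0.004, 0, 0.05], [-0.1693, -0.004, 0.0053, 0, 0.05], [-0.2107, -0.0053, 0.0067, 0, 0.05]]]' | python3 -m pendant
echo '[[[-0.04, 0, 0.0013, 0, 0.05], [-0.0827, -0.0013, 0.0027, 0, 0.05], [-0.1267, -0.0027, 0.004, 0, 0.05], [-0.1693, -0.004, 0.0053, 0, 0.05], [-0.2107, -0.0053, 0.0067, 0, 0.05]]]' | python3 -m pendant
echo '[[[-0.04, 0, 0.0013, 0.0167, 0.05], [-0.0827, -0.0013, 0.0027, 0.0389, 0.05], [-0.1267, -0.0027, 0.004, 0.0611, 0.05], [-0.1693, -0.004, 0.0053, 0.0833, 0.05], [-0.2, -0.0053, 0.0067, 0.1044, 0.05]]]' | python3 -m pendant
echo '[[[0, 0, 0, 0, 0.05], [0, 0, 0, 0, 0.05], [0, 0, 0, 0, 0.05]]]' | python3 -m pendant
python3 -c "
from h import *
go(.4377,.2963,.078,-91.3)"
```

```text
time: 24.13
ee_pos: [0.567, -0.155, 0.1233]
tcp_rot: [-179.6, 2.4, -72.6]
wrist_force: [0.3, 1.1, -1.4]
opening: 0.0549
grasp_force: 63.7
time: 24.55
ee_pos: [0.5235, -0.0029, 0.1253]
tcp_rot: [-179.6, 2.4, -72.6]
wrist_force: [1.2, 0.0, -1.6]
opening: 0.055
grasp_force: 63.7
time: 24.97
ee_pos: [0.4799, 0.1492, 0.1271]
tcp_rot: [-179.6, 2.4, -72.6]
wrist_force: [1.2, -1.1, -0.6]
opening: 0.0548
grasp_force: 63.7
time: 25.38
ee_pos: [0.4385, 0.2944, 0.1285]
tcp_rot: [179.6, 2.5, -91.5]
wrist_force: [0.3, 0.5, -1.7]
opening: 0.0544
grasp_force: 63.7
time: 25.63
ee_pos: [0.4393, 0.2918, 0.128]
tcp_rot: [179.6, 2.4, -91.3]
wrist_force: [1.8, -0.8, -1.1]
opening: 0.0549
grasp_force: 63.7
t 25.6 j6 -56  d -0.0023 0.0013 0.0502 turn 0.0
```

In the tool's units: 0.05 m / 0.75 = 0.0667, 0.02 m / 0.75 = 0.0267.

```bash
echo '[[[-0.0027, 0.0013, 0.0267, 0, 0.05], [-0.0027, 0.0013, 0.0667, 0, 0.05], [-0.0027, 0.0013, 0.0667, 0, 0.05], [-0.0027, 0.0013, 0.0667, 0, 0.05], [-0.0027, 0.0013, 0.0667, 0, 0.05]]]' | python3 -m pendant
python3 -c "
from h import *
go(.4377,.2963,.0575,-91.3)"
```

```text
time: 26.05
ee_pos: [0.4385, 0.2957, 0.0792]
tcp_rot: [179.6, 2.4, -91.4]
wrist_force: [1.0, 0.7, -1.3]
opening: 0.0555
grasp_force: 64.2
t 26.1 j6 -56  d 0.0003 0.0007 0.0217 turn -0.1
```

In the tool's units: 0.0205 m / 0.75 = 0.0273, 0.0195 m / 0.75 = 0.026.

```bash
echo '[[[0, 0, 0.0107, 0, 0.05], [0, 0, 0.0187, 0, 0.05], [0, 0, 0.024, 0, 0.05], [0, 0, 0.026, 0, 0.05], [0, 0, 0.0273, 0, 0.05]]]' | python3 -m pendant
echo '[[[0, 0, 0.0007, 0, 0.05], [0, 0, 0.0013, 0, 0.05], [0, 0, 0.002, 0, 0.05]]]' | python3 -m pendant
```

```text
time: 26.47
ee_pos: [0.4376, 0.2969, 0.0574]
tcp_rot: [179.5, 2.4, -91.4]
wrist_force: [-3.9, -2.8, 7.4]
opening: 0.0547
grasp_force: 65.5
time: 26.72
ee_pos: [0.4377, 0.297, 0.0572]
tcp_rot: [179.6, 2.4, -91.4]
wrist_force: [-7.9, -4.5, 13.6]
opening: 0.0549
grasp_force: 66.7
```

In the tool's units: -0.001 m / 0.75 = -0.0013.

```bash
echo '[[[0, 0, -0.0013, 0, 0.06], [0, 0, -0.0013, 0, 0.07], [0, 0, -0.0013, 0, 0.085], [0, 0, -0.0013, 0, 0.085], [0, 0, -0.0013, 0, 0.085]]]' | python3 -m pendant
echo '[[[0, 0, -0.0267, 0, 0.085], [0, 0, -0.0533, 0, 0.085], [0, 0, -0.1, 0, 0.085], [0, 0, -0.1, 0, 0.085], [0, 0, -0.1, 0, 0.085]]]' | python3 -m pendant
python3 -c "
from h import *
go(.429,-.302,.13,150.7)"
```

```text
time: 27.13
ee_pos: [0.4378, 0.2971, 0.0568]
tcp_rot: [179.6, 2.4, -91.4]
wrist_force: [-0.7, 0.1, 0.1]
opening: 0.0848
grasp_force: 0.0
time: 27.55
ee_pos: [0.4393, 0.2945, 0.1339]
tcp_rot: [179.7, 2.5, -91.4]
wrist_force: [0.4, -0.3, -1.3]
opening: 0.0849
grasp_force: 0.0
t 27.6 j6 -56  d 0.5962 -0.0038 -0.0226 turn 117.9
```

In the tool's units: 0.19 m / 0.75 = 0.2533, 0.15 m / 0.75 = 0.2.

```bash
echo '[[[0.0467, 0, -0.0013, 0, 0.085], [0.096, 0, -0.004, 0, 0.085], [0.1467, 0, -0.0053, 0, 0.085], [0.2, -0.0013, -0.008, 0, 0.085], [0.2533, -0.0013, -0.0093, 0, 0.085]]]' | python3 -m pendant
echo '[[[0.0507, 0, -0.0013, 0, 0.085], [0.1027, 0, -0.004, 0, 0.085], [0.1533, 0, -0.0053, 0, 0.085], [0.204, -0.0013, -0.008, 0, 0.085], [0.2533, -0.0013, -0.0093, 0, 0.085]]]' | python3 -m pendant
echo '[[[0.0507, 0, -0.0013, 0, 0.085], [0.1027, 0, -0.004, 0, 0.085], [0.1533, 0, -0.0053, 0, 0.085], [0.204, -0.0013, -0.008, 0, 0.085], [0.2533, -0.0013, -0.0093, 0, 0.085]]]' | python3 -m pendant
echo '[[[0.0267, 0, -0.0013, 0.0389, 0.085], [0.0347, 0, -0.0013, 0.0778, 0.085], [0.0347, 0, -0.0013, 0.1167, 0.085], [0.0347, 0, -0.0013, 0.1556, 0.085], [0.0347, 0, -0.0013, 0.1944, 0.085]]]' | python3 -m pendant
echo '[[[0, 0, 0, 0.0389, 0.085], [0, 0, 0, 0.0778, 0.085], [0, 0, 0, 0.1167, 0.085], [0, 0, 0, 0.1556, 0.085], [0, 0, 0, 0.1944, 0.085]]]' | python3 -m pendant
echo '[[[0, 0, 0, 0.0389, 0.085], [0, 0, 0, 0.0778, 0.085], [0, 0, 0, 0.1167, 0.085], [0, 0, 0, 0.1556, 0.085], [0, 0, 0, 0.1944, 0.085]]]' | python3 -m pendant
echo '[[[0, 0, 0, 0.0389, 0.085], [0, 0, 0, 0.0722, 0.085], [0, 0, 0, 0.0722, 0.085], [0, 0, 0, 0.0722, 0.085]]]' | python3 -m pendant
python3 -c "
from h import *
go(.429,-.303,.05,150.7)
im=bot.camera('top');a=im[235:300,210:275];cv2.imwrite('pics/p4.png',cv2.resize(a,None,fx=7,fy=7,interpolation=cv2.INTER_CUBIC))"
```

```text
time: 27.97
ee_pos: [0.4341, 0.1023, 0.1298]
tcp_rot: [179.5, 2.4, -91.3]
wrist_force: [1.8, -0.1, -0.6]
opening: 0.0849
grasp_force: 0.0
time: 28.38
ee_pos: [0.4307, -0.0881, 0.1289]
tcp_rot: [179.5, 2.4, -91.4]
wrist_force: [1.5, -0.3, -0.9]
opening: 0.0848
grasp_force: 0.0
time: 28.8
ee_pos: [0.4272, -0.2783, 0.1276]
tcp_rot: [179.5, 2.5, -91.4]
wrist_force: [0.3, -0.7, 0.4]
opening: 0.085
grasp_force: 0.0
time: 29.22
ee_pos: [0.4268, -0.3025, 0.1272]
tcp_rot: [178.1, 1.7, -126.8]
wrist_force: [-0.5, 0.1, -0.5]
opening: 0.0849
grasp_force: 0.0
time: 29.63
ee_pos: [0.4269, -0.3021, 0.1273]
tcp_rot: [177.5, 0.3, -161.7]
wrist_force: [0.2, 0.7, -0.0]
opening: 0.0851
grasp_force: 0.0
time: 30.05
ee_pos: [0.4269, -0.3021, 0.1273]
tcp_rot: [177.7, -1.2, 163.3]
wrist_force: [0.8, -0.1, 0.3]
opening: 0.0848
grasp_force: 0.0
time: 30.38
ee_pos: [0.427, -0.3022, 0.1277]
tcp_rot: [178.1, -1.6, 150.9]
wrist_force: [-0.4, -0.0, -0.1]
opening: 0.085
grasp_force: 0.0
t 30.4 j6 -7  d -0.0043 -0.0024 0.0776 turn 0.2
```

View pics/p4.png

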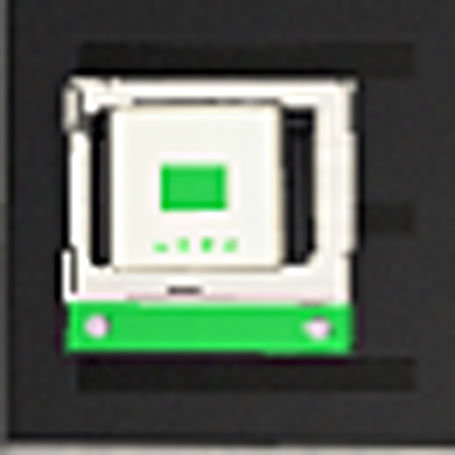

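In the tool's units: 0.085 m / 0.75 = 0.1133, 0.06 m / 0.75 = 0.08.

```bash
echo '[[[-0.0027, -0.0013, 0.04, 0, 0.085], [-0.0027, -0.0013, 0.08, 0, 0.085], [-0.0027, -0.0013, 0.1133, 0, 0.085], [-0.0027, -0.0013, 0.1133, 0, 0.085], [-0.0027, -0.0013, 0.1133, 0, 0.085]]]' | python3 -m pendant
echo '[[[0, 0, 0, 0, 0.04], [0, 0, 0, 0, 0.04], [0, 0, 0, 0, 0.04], [0, 0, 0, 0, 0.04], [0, 0, 0, 0, 0.04]]]' | python3 -m pendant 60
echo '[[[0, 0, 0, 0, 0.04], [0, 0, 0, 0, 0.04]]]' | python3 -m pendant
echo '[[[0, 0, 0, 0, 0.04], [0, 0, -0.0267, 0, 0.04], [0, 0, -0.0667, 0, 0.04], [0, 0, -0.1067, 0, 0.04], [0, 0, -0.1067, 0, 0.04]]]' | python3 -m pendant
python3 -c "
from h import *
go(.6068,.2800,.13,179.9)"
```

```text
time: 30.85
ee_pos: [0.4272, -0.3001, 0.0428]
tcp_rot: [178.1, -1.7, 150.8]
wrist_force: [0.0, 0.5, 1.0]
opening: 0.085
grasp_force: 0.0
time: 31.27
ee_pos: [0.4288, -0.3015, 0.0458]
tcp_rot: [178.1, -1.3, 150.7]
wrist_force: [-0.7, -0.4, 8.0]
opening: 0.0481
grasp_force: 62.7
time: 31.43
ee_pos: [0.4289, -0.3014, 0.0458]
tcp_rot: [178.1, -1.3, 150.7]
wrist_force: [-0.6, -0.5, 7.4]
opening: 0.0482
grasp_force: 62.7
time: 31.85
ee_pos: [0.4305, -0.3056, 0.1303]
tcp_rot: [178.1, -1.0, 150.7]
wrist_force: [0.2, -0.5, 0.0]
opening: 0.0487
grasp_force: 62.9
t 31.9 j6 -7  d 0.1330 0.5965 0.0221 turn -29.2
```

In the tool's units: 0.149 m / 0.75 = 0.1987, 0.0055 m / 0.75 = 0.0073.

```bash
echo '[[[0.0093, 0.04, 0.0013, 0, 0.04], [0.0187, 0.08, 0.0027, 0, 0.04], [0.0267, 0.12, 0.004, 0, 0.04], [0.036, 0.16, 0.0053, 0, 0.04], [0.044, 0.1987, 0.0073, 0, 0.04]]]' | python3 -m pendant
echo '[[[0.0093, 0.04, 0.0013, 0, 0.04], [0.0187, 0.08, 0.0027, 0, 0.04], [0.0267, 0.12, 0.004, 0, 0.04], [0.036, 0.16, 0.0053, 0, 0.04], [0.044, 0.1987, 0.0073, 0, 0.04]]]' | python3 -m pendant
echo '[[[0.0093, 0.04, 0.0013, 0, 0.04], [0.0187, 0.08, 0.0027, 0, 0.04], [0.0267, 0.12, 0.004, 0, 0.04], [0.036, 0.16, 0.0053, 0, 0.04], [0.044, 0.1987, 0.0073, 0, 0.04]]]' | python3 -m pendant
echo '[[[0.0093, 0.04, 0.0013, -0.0333, 0.04], [0.0187, 0.08, 0.0027, -0.0667, 0.04], [0.0267, 0.12, 0.004, -0.1, 0.04], [0.036, 0.16, 0.0053, -0.1333, 0.04], [0.044, 0.1987, 0.0073, -0.1622, 0.04]]]' | python3 -m pendant
echo '[[[0, 0, 0, 0, 0.04], [0, 0, 0, 0, 0.04], [0, 0, 0, 0, 0.04]]]' | python3 -m pendant
python3 -c "
from h import *
go(.6068,.2804,.078,179.9)"
```

```text
time: 32.27
ee_pos: [0.4731, -0.1565, 0.1245]
tcp_rot: [178.1, -1.5, 150.7]
wrist_force: [1.0, -0.3, -2.0]
opening: 0.0487
grasp_force: 62.8
time: 32.68
ee_pos: [0.5174, -0.0101, 0.1249]
tcp_rot: [178.0, -1.5, 150.7]
wrist_force: [0.5, -0.5, -2.1]
opening: 0.0483
grasp_force: 62.8
time: 33.1
ee_pos: [0.5617, 0.1362, 0.1252]
tcp_rot: [178.0, -1.5, 150.7]
wrist_force: [0.9, -0.8, -1.1]
opening: 0.0476
grasp_force: 62.8
time: 33.52
ee_pos: [0.6059, 0.2824, 0.1255]
tcp_rot: [177.5, -0.3, -179.8]
wrist_force: [0.4, -0.2, -1.3]
opening: 0.0481
grasp_force: 62.9
time: 33.77
ee_pos: [0.6054, 0.2804, 0.125]
tcp_rot: [177.6, -0.4, 179.8]
wrist_force: [-0.0, -0.5, -2.2]
opening: 0.0485
grasp_force: 63.0
t 33.8 j6 24  d -0.0017 -0.0020 0.0469 turn -0.1
```

In the tool's units: 0.046 m / 0.75 = 0.0613, 0.02 m / 0.75 = 0.0267.

```bash
echo '[[[-0.0027, 0, 0.0267, 0, 0.04], [-0.0027, 0, 0.0613, 0, 0.04], [-0.0027, 0, 0.0613, 0, 0.04], [-0.0027, 0, 0.0613, 0, 0.04], [-0.0027, 0, 0.0613, 0, 0.04]]]' | python3 -m pendant
python3 -c "
from h import *
go(.6068,.2804,.0592,179.9)"
```

```text
time: 34.18
ee_pos: [0.6075, 0.2819, 0.0807]
tcp_rot: [177.5, -0.3, 179.8]
wrist_force: [0.0, 0.6, -1.2]
opening: 0.0484
grasp_force: 62.9
t 34.2 j6 24  d 0.0006 -0.0025 0.0214 turn -0.1
```

In the tool's units: 0.0205 m / 0.75 = 0.0273, 0.0195 m / 0.75 = 0.026.

```bash
echo '[[[0, -0.0027, 0.0107, 0, 0.04], [0, -0.0027, 0.0187, 0, 0.04], [0, -0.0027, 0.024, 0, 0.04], [0, -0.0027, 0.026, 0, 0.04], [0, -0.0027, 0.0273, 0, 0.04]]]' | python3 -m pendant
echo '[[[0, 0, 0.0007, 0, 0.04], [0, 0, 0.0013, 0, 0.04], [0, 0, 0.002, 0, 0.04]]]' | python3 -m pendant
```

```text
time: 34.6
ee_pos: [0.6072, 0.2812, 0.059]
tcp_rot: [177.6, -0.4, 179.8]
wrist_force: [-1.8, -2.7, 8.2]
opening: 0.0482
grasp_force: 64.2
time: 34.85
ee_pos: [0.6072, 0.2812, 0.0589]
tcp_rot: [177.6, -0.3, 179.8]
wrist_force: [-5.3, -4.7, 14.0]
opening: 0.0482
grasp_force: 64.9
```

Contact at the expected height; releasing, lifting and moving aside for a final look.

```bash
echo '[[[0, 0, 0, 0, 0.055], [0, 0, 0, 0, 0.065], [0, 0, 0, 0, 0.08], [0, 0, 0, 0, 0.08], [0, 0, 0, 0, 0.08]]]' | python3 -m pendant
echo '[[[0, 0, -0.0267, 0, 0.08], [0, 0, -0.0667, 0, 0.08], [0, 0, -0.12, 0, 0.08], [0, 0, -0.16, 0, 0.08], [0, 0, -0.16, 0, 0.08]]]' | python3 -m pendant
echo '[[[0.0267, -0.0467, 0, 0, 0.08], [0.0467, -0.0933, 0, 0, 0.08], [0.0667, -0.14, 0, 0, 0.08], [0.0867, -0.1867, 0, 0, 0.08], [0.1067, -0.24, 0, 0, 0.08]]]' | python3 -m pendant
echo '[[[0.0133, -0.0467, 0, 0, 0.08], [0.0267, -0.0933, 0, 0, 0.08], [0.04, -0.14, 0, 0, 0.08], [0.04, -0.1867, 0, 0, 0.08], [0.04, -0.24, 0, 0, 0.08]]]' | python3 -m pendant
python3 -c "
from h import *
im=bot.camera('top');a=im[100:300,150:350];cv2.imwrite('pics/f.png',cv2.resize(a,None,fx=3,fy=3,interpolation=cv2.INTER_CUBIC))"
```

```text
time: 35.27
ee_pos: [0.607, 0.2816, 0.0569]
tcp_rot: [177.6, -0.4, 179.9]
wrist_force: [-0.5, -0.5, -0.5]
opening: 0.0803
grasp_force: 0.0
time: 35.68
ee_pos: [0.6097, 0.277, 0.1848]
tcp_rot: [177.3, 0.1, 179.8]
wrist_force: [0.7, 0.0, 1.1]
opening: 0.0802
grasp_force: 0.0
time: 36.1
ee_pos: [0.5267, 0.0968, 0.1696]
tcp_rot: [177.6, -0.4, 179.9]
wrist_force: [1.4, -0.7, 1.5]
opening: 0.0796
grasp_force: 0.0
time: 36.52
ee_pos: [0.4966, -0.0832, 0.1629]
tcp_rot: [177.6, -0.3, 179.9]
wrist_force: [1.2, 0.8, 0.1]
opening: 0.0799
grasp_force: 0.0
```

View pics/f.png

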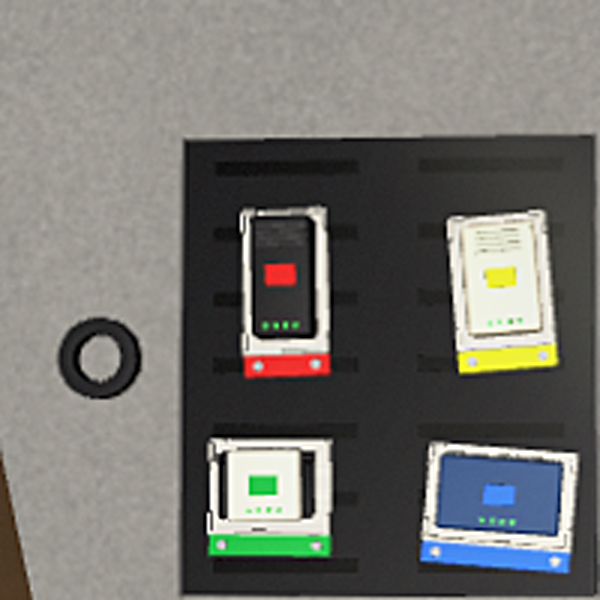

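```bash
python3 -c "
from workcell import bot
print(bot.job_done())"
```

```text
the job is handed in; nothing more can be done
None
```

All four devices are in the cradles of their own colours, sockets towards the open ends, and the job is handed in at about 37 s; the hand-in printed no verdict, but my last top view shows each one inside its lips, with the tape roll untouched.

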